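Return a battery pack: out of the shelf, over the tester, into the charger

ROBOT

A 6-joint arm with a two-finger parallel gripper is mounted at the origin on the work surface. World frame = base frame: x ahead of the robot, y to its left, z up, the work surface at z = 0. Lengths are in mm, angles in degrees, forces in N, time in s.
With the tool pointing down it reaches from about 350 to 850 mm from the base axis. Payload 8.1 kg.
Tool frame: the origin (TCP) lies midway between the tips of the shut fingers; the grasp point (between the pads) lies grip_depth behind it (grip_depth is the distance from the TCP to the grasp point, in mm); z points along the fingers, y is the line along which they close (so a half turn about z gives the same grasp; the last joint's range is limited). The gripper opens to 85 mm and grips with 20 to 120 N. Pads are 22 mm wide; open, the fingers measure 114 mm over their backs; the gripper's body (76 mm by 85 mm) begins 54 mm behind the grasp point. The pads swing forward as they close: fully open they stand 13 mm farther back than shut.
Start: joints at [-75.711, 7.471, 85.268, -0, 87.261, -4.893], TCP at [197.168, -566.683, 231.292] pointing down, gripper open.
Joint ranges: [-169.43, 169.43], [-51.17, 129.36], [1.28, 143.12], [-76.62, 256.62], [0, 156.53], [-152.29, 152.29]. Speed limits (degrees/s): [136.94, 136.94, 159.86, 180, 180, 180].

INTERFACE

Orientations are given as [roll, pitch, yaw] about the fixed x, y, z axes, in that order (R = Rz(yaw) Ry(pitch) Rx(roll)).
In Python, from bench import sense, snapshot, hand_in, grip_depth gives the robot as it stands. The module is installed in compiled form; this text tells all that it offers.
- The arm moves only by the tool apply_moves, never from a script. Its argument "series" is text: rows parted by semicolons, each of 5 numbers parted by spaces: the shift along the tool's x, y, z each as a share of 0.3 m, from -1 to 1, then the turn about the tool's z as a share of 2 rad, from -1 to 1, then the gripper's target within -1 to 1 (shut at 1, half-way at 0, fully open at -1). In form: tx ty tz twist gripper; .... A call has 1 to 5 rows; each row shifts and turns the commanded pose from where the row before left it, along the tool's axes as they then stand; what a row does not reach is not made up. A row lasts 1/12 s, in which the tool goes at most 41.7 mm and 7.16 degrees, less where a joint would pass 70% of its speed; a pose out of reach is approached as far as the arm can. A call with a number of a shift or a turn outside -1 to 1 is refused whole. A call with a gripper value outside its range is refused whole. The fingers move at their own pace and stop on an object; "squeeze" is the grip in N (left out, the last holds). Time passes only in rows, so rows that do not move let the fingers close. It gives the time, the measured TCP pose, the force, the opening and the grip force at its end, in the units of the state.
- sense(): the state, without advancing time (a new reading comes with each control period).
- snapshot(name): name is "side" or "top" or "wrist"; returns a dict with "frame" (384x512x3 uint8, blue, green, red), "depth" (384x512 float32, mm along the optical axis (not along the pixel's ray), 0 where there is no reading), "intrinsics" (3x3 intrinsics, pixels), "extrinsics" (4x4, takes a point from camera to world coordinates); the wrist camera has in their place "tool_from_camera" (4x4, takes a point from camera to tool coordinates, whose origin is the TCP and whose axes are the flange's). Camera axes: x right, y down, z forward; pixel columns grow to the right and rows downward; lengths in mm; the calibration is good to about 2 mm. A picture is of the moment at which its call begins: read the wrist's pose just before it.
- hand_in(): hands the job in; it is judged then, once.
The state is a dict: "time": time; "joint_pos": joint angles; "qd": joint speeds; "joint_efforts": joint torques, N m; "tool_pos": TCP position; "tcp_rot": TCP orientation; "ft_force": force on the tool from outside, world axes, zero at the start; "wrist_torque": the same for the moment, N m; "finger_gap": finger opening in mm; "grip_force": force on a finger pad.
Only numpy, scipy, OpenCV 4.12 (cv2) and the standard library are available. Lean on these libraries where they do the work, as an engineer would, in place of code of your own. Each camera call takes 0.05 s, during which the arm holds its last target. There are 200 camera calls.

TASK

Slide the black battery pack along the blue return shelf until its near end juts well out over the shelf's open edge, take hold of it there and lay it flat along the tester's yellow saddle, letting go for about a second so that it is read. Then take it again by its middle and lower it, flat and copper contacts towards the green end, into the empty charger, holding it until it is fully down before letting go. Never let the pack fall to the counter, and leave the other things on the counter where they are.

Things in the scene. Friction and masses are not known exactly. Their poses are not given: they have to be found in the camera images.
- pack_center (a point): Centre (half-way up) of the battery pack: a black rigid slab 160 long (x) x 64 wide (y) x 8 thick (z), about 0.18 kg, smooth flat top with a green label, a dark rubber patch and, at its +x end, three copper contact strips. It starts lying flat on the blue return shelf with its length along the shelf.
- pack_contacts (a point): The middle of the pack's contact end face: 80 mm from the pack's centre along its +x.
- shelf: Blue return shelf, fixed: a block 174 long (x) x 92 wide (y), flat deck 60 mm above the counter. Origin at the counter under its middle. White rails along both sides (inner faces 68 mm apart, full length) and a back stop (front face at x = +81 mm) stand 14 mm above the deck, so the pack cannot be gripped inside; the gap behind it (3 to 8 mm) is too small for a finger.
- shelf_edge (a point): Middle of the deck's open edge, at x = -87 mm on the shelf, 60 mm above the counter; the face drops straight down. The deck is slippery (friction about 0.3 against the pack): a shut fingertip pressed on the pack's top with about 10 N drags it along towards the edge (-x). The pack tips off if it juts out by more than 80 mm.
- tester: Battery tester, fixed: a grey foot 190 x 100 x 12 mm with a yellow saddle. Origin at the counter under the saddle's middle, x along the saddle. A grey display head, 84 mm wide (y), stands at x = +94 to +114 mm, up to 82 mm high; the pack fits in front of it with its middle over the origin (end at 80 mm).
- saddle_top (a point): Middle of the saddle's flat top, 55 mm above the counter. The saddle is 124 long (x) x 40 wide (y), narrower than the pack, so fingers can pass down on either side of it. The pack may lie either way round here, along the saddle and centred on it.
- charger: The empty charger, fixed: a white foot 230 x 108 x 12 mm, a bay with white walls and a green block at the +x end (x = 89 to 125 mm, up to 62 mm high). Origin at the counter under the bay's middle, x along the bay. Fully down, the pack's centre is 49 mm above the counter over the origin, its contacts towards +x (the green block).
- bay_floor (a point): Middle of the bay's floor, 45 mm above the counter, on a grey rib 44 mm wide (y). The bay is 166 long (x) x 68 wide (y); its walls reach 16 mm above the floor, the top 6 mm flaring out by 5 mm. The side walls are missing over the middle 50 mm (x = -25 to +25 mm): a finger gap on each side, down to the foot (33 mm below the floor).
- charger_full: A second charger of the same make and size, with a pack already in its bay (fixed, orange lamp). Leave it alone.
- tape: A white tape roll, 68 mm across, 22 mm high, lying flat; leave it. Origin under its middle, on the counter.
- penlight: A metal penlight 125 mm long, 19 mm thick, lying; leave it. Origin under its middle, on the counter.
- oximeter: A blue finger oximeter 60 x 34 x 30 mm; leave it. Origin under its middle, on the counter.
- sanitiser: A clear sanitiser bottle, 68 mm across, 170 mm high; leave it. Origin under its middle, on the counter.
Not all that is in view belongs to the job. There is more than one size of the part that bears pack_center; the job needs the middle-sized.

How it is judged:
By the outcome, as a careful person would: the job done as asked, in the order asked, and still so for the second after the job is handed in, with the robot touching nothing.
It also fails if it takes over 72 s, if anything falls off the work surface, if the arm or the gripper's body presses on something with over 40 N, if the wrist force passes 120 N, or if a joint passes its speed limit or range.

## Working session

There is one attempt and no reset: what is moved stays moved. The work goes in short steps, Python scripts to look and compute and a tool call to move; the robot and the scene stay as the last step left them, time stands still between calls to the robot, and variables do not carry over. Pictures are saved under pics/ and viewed, at most 10 in all, crops included, and the job is handed in when it is done.

Besides the shell and the picture viewer there is one more tool, called after "Call:" as name(argument=value, ...) on one line, values as JSON. apply_moves: Moves the arm, as the interface text tells. Its arguments: {"type":"object","properties":{"series":{"type":"string"},"squeeze":{"type":"number"}},"required":["series"]}

```bash
mkdir -p pics; cat > h.py <<'E'
import numpy as np, cv2
from bench import sense, snapshot, hand_in, grip_depth
E
python3 - <<'E'
from h import *
s=sense();print(s['tool_pos'],s['tcp_rot'],s['finger_gap'],grip_depth)
for n in('top','side'):
    d=snapshot(n);np.savez(f'{n}0.npz',**d);cv2.imwrite(f'pics/{n}0.png',d['frame']);print(d['intrinsics'].round(1),d['extrinsics'].round(3))
a=cv2.imread('pics/top0.png');b=cv2.imread('pics/side0.png')
cv2.imwrite('pics/t0.png',cv2.resize(a,(800,600)))
cv2.imwrite('pics/s0.png',cv2.resize(b,(800,600)))
E
```

```text
[ 197.05149907 -566.13177684  230.24084918] [-1.79893691e+02 -9.67844699e-03  1.91841220e+01] 85.34185150189518 18.700000000000003
[[435.3   0.  257.8]
 [  0.  435.3 191.8]
 [  0.    0.    1. ]] [[-2.000000e-03 -9.900000e-01  1.380000e-01  3.231560e+02]
 [-1.000000e+00  3.000000e-03  3.000000e-03 -1.279450e+02]
 [-3.000000e-03 -1.380000e-01 -9.900000e-01  1.441542e+03]
 [ 0.000000e+00  0.000000e+00  0.000000e+00  1.000000e+00]]
[[472.3   0.  263.9]
 [  0.  472.3 191.4]
 [  0.    0.    1. ]] [[-9.730000e-01 -1.190000e-01  1.980000e-01  2.458940e+02]
 [-2.310000e-01  4.800000e-01 -8.460000e-01  1.032361e+03]
 [ 5.000000e-03 -8.690000e-01 -4.950000e-01  7.237520e+02]
 [ 0.000000e+00  0.000000e+00  0.000000e+00  1.000000e+00]]
```

View pics/t0.png

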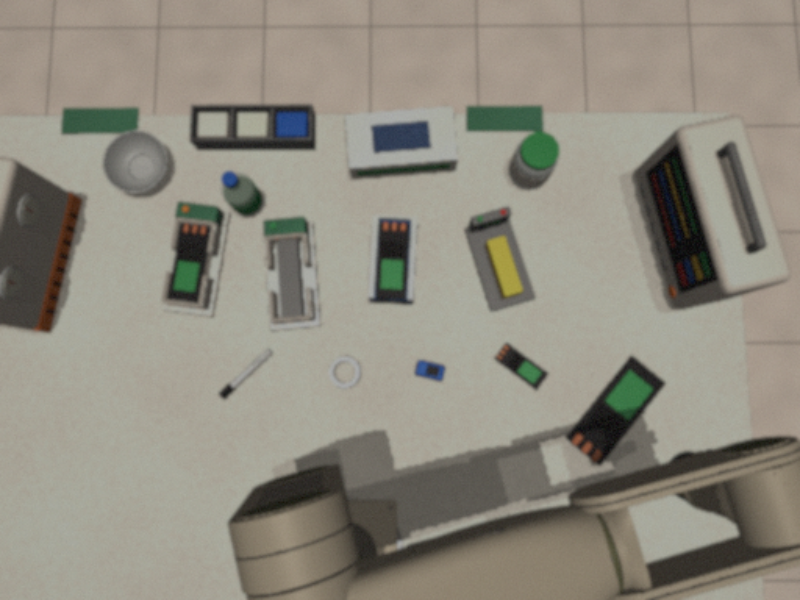

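View pics/s0.png

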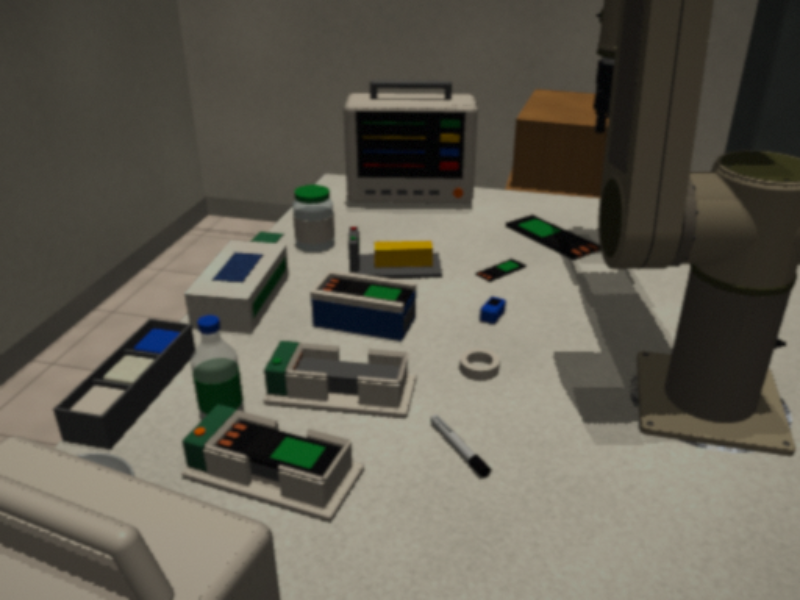

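The top view shows these candidates for the pack: the shelf pack at (393,260), the small one on the counter at (521,366), the large one on the counter at (615,410), and one in the full charger at (188,263), which has the orange lamp. The shelf pack is the middle-sized one and lies on the blue shelf. The empty charger is at (290,275), the tester at (503,265), and copper and green ends point away from the robot. I'll measure these and confirm with a crop.

```bash
cat >> h.py <<'E'
def ray(d,uv,z,T=None):
    T=d['extrinsics'] if T is None else T
    uv=np.atleast_2d(uv).astype(float);K=d['intrinsics']
    c=np.c_[(uv-K[:2,2])/K[0,0],np.ones(len(uv))]@T[:3,:3].T
    return T[:3,3]+c*((z-T[2,3])/c[:,2])[:,None]
def rect(pts):
    c,(w,h),a=cv2.minAreaRect(pts[:,:2].astype(np.float32))
    if w<h: w,h,a=h,w,a+90
    return np.round([*c,w,h,(a+90)%180-90],1)
def blob(m,roi,k=0):
    x0,y0,x1,y1=roi;q=np.zeros(m.shape,np.uint8);q[y0:y1,x0:x1]=m[y0:y1,x0:x1]
    if k:q=cv2.morphologyEx(q,cv2.MORPH_CLOSE,np.ones((k,k)))
    cs,_=cv2.findContours(q,cv2.RETR_EXTERNAL,cv2.CHAIN_APPROX_NONE)
    return max(cs,key=cv2.contourArea)[:,0,:]
E
python3 - <<'E'
from h import *
d=dict(np.load('top0.npz'));f=d['frame'];v=cv2.cvtColor(f,cv2.COLOR_BGR2HSV);H,S,V=v[...,0],v[...,1],v[...,2]
y=((H>20)&(H<35)&(S>120)).astype(np.uint8)
print('saddle',rect(ray(d,blob(y,(290,130,350,210)),55)))
g=((H>40)&(H<80)&(S>100)).astype(np.uint8)
print('label',rect(ray(d,blob(g,(236,150,270,195)),68)))
o=((H<15)&(S>90)&(V>90)).astype(np.uint8)
print('copper',rect(ray(d,blob(o,(236,135,270,160),7),68)))
print('green block',rect(ray(d,blob(g,(160,130,205,160)),62)))
dk=((V<75)).astype(np.uint8)
print('pack',rect(ray(d,blob(dk|g|o,(238,136,268,196),3),68)))
gr=((V<135)).astype(np.uint8)
print('floor',rect(ray(d,blob(gr,(172,150,200,208)),45)))
c=np.hstack([f[120:220,95:355]]);cv2.imwrite('pics/c1.png',cv2.resize(c,(780,300),interpolation=cv2.INTER_CUBIC))
E
```

```text
saddle [ 585.8 -331.7  123.9   43.8   16.5]
label [ 568.7 -100.5   63.6   45.7   -4.6]
copper [ 668.8 -105.4   45.3   16.6   89.8]
green block [669.5 143.4  29.3  20.2 -88.7]
pack [ 593.8 -104.3  165.5   76.5   -3.8]
floor [565.  111.4 186.   88.2   1.4]
```

View pics/c1.png

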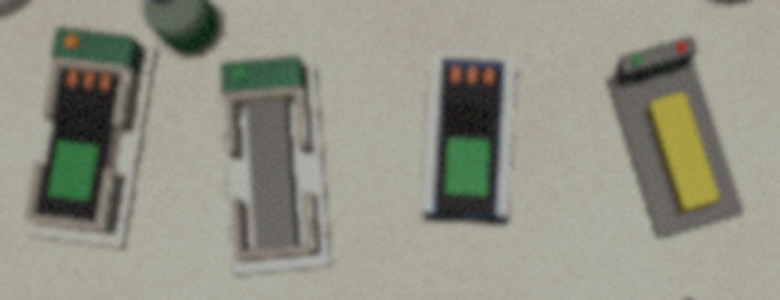

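The crop confirms it: the middle-sized pack is on the blue shelf at (467,140), copper strips towards far side; the empty charger is at (275,165) and the yellow saddle at (683,150). Next is a close look with the wrist camera.

```bash
cat >> h.py <<'E'
from scipy.spatial.transform import Rotation as Rn
def pose():
    s=sense();T=np.eye(4);T[:3,:3]=Rn.from_euler('xyz',s['tcp_rot'],degrees=True).as_matrix();T[:3,3]=s['tool_pos'];return T
def wrist():
    T=pose();d=snapshot('wrist');d['T']=T@d['tool_from_camera'];return d
def go(x,y,z,yaw):
    "total shares: twist first, then shift in the axes after the twist"
    T=pose();y0=Rn.from_matrix(T[:3,:3]).as_euler('xyz',degrees=True)[2]
    dy=(yaw-y0+180)%360-180
    R=Rn.from_euler('xyz',[180,0,yaw],degrees=True).as_matrix()
    t=R.T@(np.array([x,y,z])-T[:3,3])
    n=int(np.ceil(max(np.linalg.norm(t)/40,abs(dy)/7)))
    print('pos',T[:3,3].round(1),'yaw',y0.round(2),'twist %.4f shift'%(-np.radians(dy)/2),(t/300).round(4),'rows',n)
E
python3 - <<'E'
from h import *
go(560,-104,280,-3)
print(snapshot('wrist')['tool_from_camera'].round(2))
E
```

```text
pos [ 197.1 -566.2  230.3] yaw 19.18 twist 0.1936 shift [ 1.1275 -1.6018 -0.1656] rows 15
[[   0.     -0.94   -0.33   82.71]
 [   1.      0.      0.      0.27]
 [  -0.     -0.33    0.94 -143.2 ]
 [   0.      0.      0.      1.  ]]
```

Call:
apply_moves(series="0 0 -0.041 0.0484 1; 0 0 -0.041 0.0484 1; 0 0 -0.041 0.0484 1; 0 0 -0.041 0.0484 1; 0.086 -0.1 0 0 1", squeeze=30)

```text
time: 0.57
tool_pos: [221.1, -541.9, 282.7]
tcp_rot: [179.7, 0.1, -3.7]
ft_force: [1.6, -1.1, 0.1]
finger_gap: 25.4
grip_force: 0.0
```

Call:
apply_moves(series="0.086 -0.1 0 0 1; 0.086 -0.1 0 0 1; 0.086 -0.1 0 0 1; 0.086 -0.1 0 0 1; 0.086 -0.1 0 0 1")

```text
time: 0.98
tool_pos: [362.0, -393.4, 280.3]
tcp_rot: [-180.0, 0.0, -3.0]
ft_force: [0.6, -0.6, 0.1]
finger_gap: -0.2
grip_force: 0.0
```

Call:
apply_moves(series="0.086 -0.1 0 0 1; 0.086 -0.1 0 0 1; 0.086 -0.1 0 0 1; 0.086 -0.1 0 0 1; 0.086 -0.1 0 0 1")

```text
time: 1.4
tool_pos: [498.8, -250.2, 280.3]
tcp_rot: [-180.0, 0.0, -3.0]
ft_force: [1.0, -1.0, 0.4]
finger_gap: -0.5
grip_force: 0.0
```

Call:
apply_moves(series="0.086 -0.1 0 0 1; 0.086 -0.1 0 0 1; 0.086 -0.1 0 0 1; 0.086 -0.1 0 0 1; 0.086 -0.1 0 0 1")

```text
time: 1.82
tool_pos: [635.5, -107.1, 280.1]
tcp_rot: [-180.0, 0.0, -3.0]
ft_force: [-0.3, -1.3, 0.6]
finger_gap: -0.1
grip_force: 0.0
```

Call:
apply_moves(series="0 0 0 0 1; 0 0 0 0 1")

```text
time: 1.98
tool_pos: [635.2, -106.8, 279.0]
tcp_rot: [-180.0, 0.1, -2.8]
ft_force: [-1.0, -0.4, -0.2]
finger_gap: 0.3
grip_force: 0.0
```

```bash
python3 - <<'E'
from h import *
d=wrist();np.savez('w1.npz',**d);t=snapshot('top');np.savez('top1.npz',**t)
print(d['T'].round(3),sense()['tool_pos'])
cv2.imwrite('pics/w1.png',cv2.resize(d['frame'],(800,600)))
E
```

```text
[[-4.80000e-02 -9.43000e-01 -3.30000e-01  7.18313e+02]
 [-9.99000e-01  4.50000e-02  1.60000e-02 -1.11844e+02]
 [-0.00000e+00  3.30000e-01 -9.44000e-01  4.22059e+02]
 [ 0.00000e+00  0.00000e+00  0.00000e+00  1.00000e+00]] [ 634.18074865 -109.13315749  279.94576472]
```

View pics/w1.png

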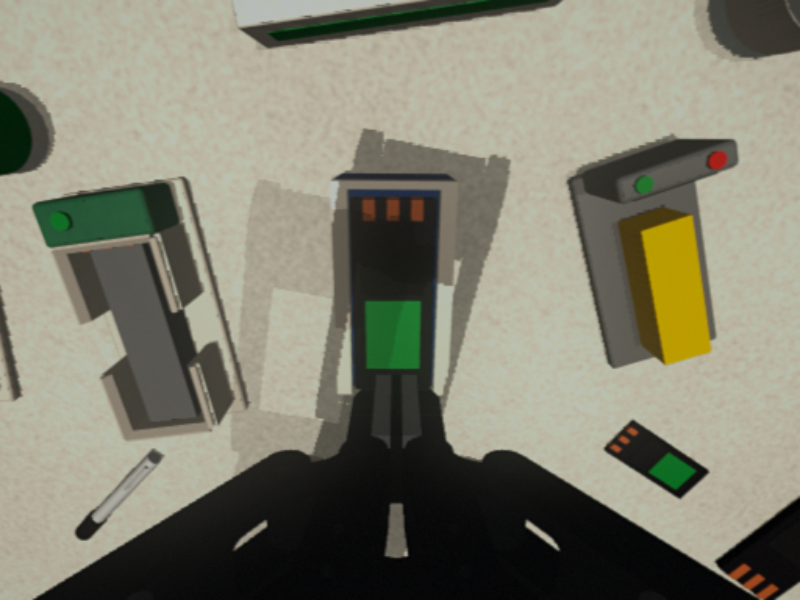

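The wrist view shows the pack lying straight between the rails, with the label at (393,335) and contacts at (393,209). The empty charger's floor is at (150,335), its gaps at about y = 330. The saddle top is at (677,290).

```bash
python3 - <<'E'
from h import *
d=dict(np.load('w1.npz'));f=d['frame'];v=cv2.cvtColor(f,cv2.COLOR_BGR2HSV);H,S,V=[v[...,i].astype(int) for i in range(3)]
T=d['T'];R=lambda m,roi,z,k=0:rect(ray(d,blob(m.astype(np.uint8),roi,k),z,T))
for t in(150,170):print('saddle',R((H>20)&(H<35)&(S>150)&(V>t),(395,120,470,240),55))
g=(H>40)&(H<80)&(S>100)
print('label',R(g,(225,180,280,245),68)); print('copper',R((H<15)&(S>90)&(V>70),(225,120,280,145),68,11))
print('greenblk',R(g&(V>70),(10,110,120,165),62))
m=(abs(f.astype(int).max(2)-f.astype(int).min(2))<14)&(V>60)&(V<110)
c=blob(m.astype(np.uint8),(50,150,135,275));print('floor',rect(ray(d,c,45,T)), c.min(0),c.max(0))
dk=(V<60)|((H<15)&(S>90)&(V>70))|g
c=blob(dk.astype(np.uint8),(223,115,281,230),3);p=ray(d,c,68,T);print('pack',rect(p))
# rail/back stop depth map along pack axis
Z=d['depth'];K=d['intrinsics'];vv,uu=np.indices(Z.shape);P=np.stack([(uu-K[0,2])/K[0,0]*Z,(vv-K[1,2])/K[1,1]*Z,Z],-1)@T[:3,:3].T+T[:3,3]
np.save('P1.npy',P)
print(np.round(P[110:252:6,251],0)[:,[0,2]].T)
print(np.round(P[170,200:300:4],0)[:,[1,2]].T)
print('charger row',np.round(P[215,55:150:4],0)[:,[0,1,2]].T)
E
```

```text
saddle [ 585.5 -336.4  123.4   39.2   16.5]
saddle [ 585.3 -336.4  123.    38.4   16.6]
label [ 565.8 -101.6   59.4   45.7   -2.8]
copper [ 667.6 -107.    44.6   16.8   85.5]
greenblk [670.4 121.5  84.1  32.5 -84.8]
floor [558.3 124.4 170.2  73.1   7.2] [ 50 156] [129 274]
pack [ 610.9 -104.3  132.7   67.4   -3. ]
[[689. 688. 680. 674. 667. 660. 653. 646. 639. 631. 624. 617. 609. 601.
  593. 585. 577. 569. 561. 553. 544. 535. 645. 644.]
 [  1.  74.  61.  69.  69.  70.  67.  69.  69.  69.  68.  70.  69.  70.
   69.  69.  69.  70.  69.  70.  69.  69. 287. 292.]]
[[ -30.  -36.  -41.  -47.  -63.  -68.  -71.  -77.  -82.  -87.  -91.  -96.
  -101. -106. -111. -115. -120. -125. -130. -135. -139. -144. -149. -162.
  -168.]
 [   2.    1.    1.    1.   75.   75.   61.   68.   70.   69.   67.   70.
    69.   69.   70.   68.   70.   69.   69.   68.   75.   75.   74.    1.
     1.]]
charger row [[ 549.  549.  550.  549.  548.  553.  566.  718.  565.  565.  565.  565.
   565.  564.  562.  558.  553.  550.  549.  549.  549.  548.  548.  542.]
 [ 198.  192.  184.  178.  173.  160.  132. -112.  121.  116.  110.  104.
    99.   94.   91.   90.   90.   88.   83.   77.   71.   65.   60.   58.]
 [   0.   -0.    2.    2.    1.   12.   45.  422.   46.   46.   45.   46.
    46.   46.   41.   32.   21.   14.   13.   12.   13.   12.   11.   -1.]]
```

```bash
python3 - <<'E'
from h import *
go(622,-105,80,-3)
P=np.load('P1.npy')
q=P[(abs(P[...,2]-46)<2.5)&(P[...,1]>50)&(P[...,1]<190)&(P[...,0]>450)&(P[...,0]<680)]
print('floor',rect(q),np.median(q[:,2]))
q=P[(abs(P[...,2]-61)<3)&(P[...,1]>30)&(P[...,1]<200)&(P[...,0]>450)&(P[...,0]<720)]
print('walls+green',rect(q),q.min(0),q.max(0))
q=P[(abs(P[...,2]-56)<3)&(P[...,1]<-280)&(P[...,1]>-400)&(P[...,0]>450)&(P[...,0]<680)]
print('saddle',rect(q),np.median(q[:,2]))
E
```

```text
pos [ 634.2 -109.1  279.9] yaw -2.98 twist 0.0002 shift [-0.0413 -0.0116  0.6665] rows 6
floor [575.6 113.6 202.1  88.6   4.9] 45.63697749665448
walls+green [580.4 113.5 216.5  88.    5.5] [469.38576712  63.58225108  58.00031063] [691.11418227 167.35049338  63.9921022 ]
saddle [ 585.9 -335.8  124.3   40.8   16.4] 55.686914912705646
```

Call:
apply_moves(series="-0.01 -0.003 0.128 0 1; -0.01 -0.003 0.128 0 1; -0.01 -0.003 0.128 0 1; -0.01 -0.003 0.128 0 1; 0 0 0.128 0 1")

```text
time: 2.5
tool_pos: [621.5, -106.2, 87.5]
tcp_rot: [180.0, -0.0, -3.1]
ft_force: [0.8, -0.0, -0.3]
finger_gap: 0.2
grip_force: 0.0
```

Call:
apply_moves(series="0 0 0 0 1; 0 0 0 0 1")

```text
time: 2.67
tool_pos: [620.0, -105.5, 86.6]
tcp_rot: [-179.9, 0.3, -3.1]
ft_force: [-0.4, -0.9, 0.9]
finger_gap: -0.0
grip_force: 0.0
```

Call:
apply_moves(series="0 0 0.017 0 1; 0 0 0.01 0 1; 0 0 0 0 1")

```text
time: 2.92
tool_pos: [624.4, -105.4, 83.0]
tcp_rot: [180.0, -0.2, -3.0]
ft_force: [-0.5, -0.3, 0.3]
finger_gap: 0.1
grip_force: 0.0
```

Call:
apply_moves(series="0 0 0.007 0 1; 0 0 0 0 1; 0 0 0 0 1")

```text
time: 3.17
tool_pos: [623.1, -104.8, 79.0]
tcp_rot: [180.0, -0.1, -3.0]
ft_force: [-1.0, 0.2, -0.4]
finger_gap: -0.1
grip_force: 0.0
```

Call:
apply_moves(series="0 0 0.017 0 1; 0 0 0.01 0 1; 0 0 0 0 1")

```text
time: 3.42
tool_pos: [622.0, -104.5, 68.9]
tcp_rot: [-180.0, 0.1, -3.0]
ft_force: [0.5, -0.4, -0.8]
finger_gap: -0.2
grip_force: 0.0
```

Call:
apply_moves(series="0 0 0.003 0 1; 0 0 0 0 1")

```text
time: 3.58
tool_pos: [622.6, -104.7, 68.9]
tcp_rot: [-180.0, 0.0, -3.0]
ft_force: [0.4, 0.3, -0.3]
finger_gap: -0.3
grip_force: 0.0
```

Call:
apply_moves(series="0 0 0.003 0 1; 0 0 0 0 1")

```text
time: 3.75
tool_pos: [622.8, -104.7, 68.4]
tcp_rot: [180.0, -0.0, -3.0]
ft_force: [0.8, 0.1, 0.2]
finger_gap: 0.3
grip_force: 0.0
```

Call:
apply_moves(series="0 0 0.0025 0 1; 0 0 0 0 1")

```text
time: 3.92
tool_pos: [623.0, -104.8, 68.1]
tcp_rot: [180.0, -0.0, -3.0]
ft_force: [-0.7, 0.5, 3.2]
finger_gap: -0.0
grip_force: 1.5
```

Call:
apply_moves(series="0 0 0.0025 0 1; 0 0 0 0 1")

```text
time: 4.08
tool_pos: [623.2, -104.9, 68.1]
tcp_rot: [180.0, -0.1, -3.0]
ft_force: [-2.8, 1.1, 8.1]
finger_gap: 0.3
grip_force: 3.8
```

Call:
apply_moves(series="0 0 0.0015 0 1; -0.015 0 0 0 1; -0.015 0 0 0 1; -0.015 0 0 0 1; -0.015 0 0 0 1")

```text
time: 4.5
tool_pos: [606.3, -104.1, 68.1]
tcp_rot: [180.0, -0.2, -3.0]
ft_force: [2.6, 0.7, 5.8]
finger_gap: 0.5
grip_force: 2.6
```

Call:
apply_moves(series="-0.02 0 0 0 1; -0.02 0 0 0 1; 0 0 0 0 1")

```text
time: 4.75
tool_pos: [593.5, -103.5, 68.1]
tcp_rot: [180.0, -0.2, -3.0]
ft_force: [-1.8, 0.3, 9.5]
finger_gap: 0.1
grip_force: 4.7
```

```bash
cat > meas.py <<'E'
from h import *
def pk(d,z,roi,T=None):
    v=cv2.cvtColor(d['frame'],cv2.COLOR_BGR2HSV);H,S,V=[v[...,i] for i in range(3)]
    g=((H>40)&(H<80)&(S>100)).astype(np.uint8);o=((H<15)&(S>90)&(V>60)).astype(np.uint8)
    for n,m,k in(('label',g,0),('copper',o,9)):
        try: print(n,rect(ray(d,blob(m,roi,k),z,T)))
        except Exception as e: print(n,e)
E
python3 - <<'E'
from meas import *
d=wrist();pk(d,68,(215,80,300,260),d['T']);cv2.imwrite('pics/w2.png',cv2.resize(d['frame'],(640,480)))
print(d['T'][:3,3])
E
```

```text
label max() iterable argument is empty
copper [ 640.1 -105.1   18.     9.4   -3. ]
[ 675.8536742  -108.65447408  211.52398454]
```

View pics/w2.png

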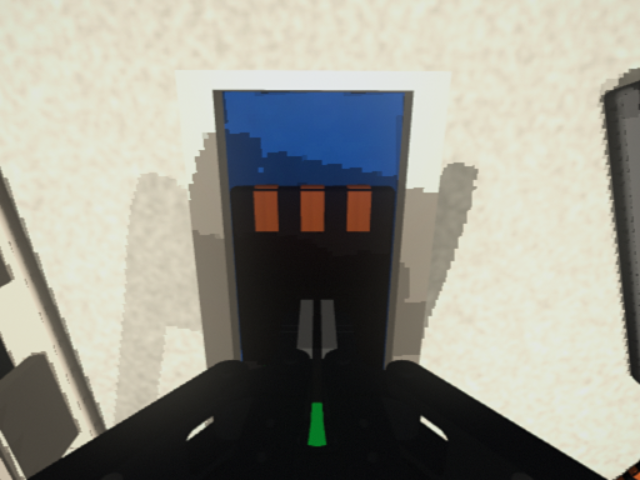

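The picture shows the pack sliding with the finger: its contact end is at row 186, and the back stop's front edge is at row 90.

```bash
python3 - <<'E'
from meas import *
d=wrist()
print(ray(d,[(250,149)],68,d['T']).round(1),ray(d,[(250,73)],74,d['T']).round(1))
E
```

```text
[[ 648.6 -105.9   68. ]] [[ 682.1 -107.8   74. ]]
```

Call:
apply_moves(series="-0.02 0 0 0 1; -0.02 0 0 0 1; -0.02 0 0 0 1; -0.02 0 0 0 1; -0.02 0 0 0 1")

```text
time: 5.27
tool_pos: [564.2, -102.0, 68.1]
tcp_rot: [180.0, -0.2, -3.0]
ft_force: [2.2, 0.9, 6.4]
finger_gap: 0.1
grip_force: 3.2
```

Call:
apply_moves(series="-0.02 0 0 0 1; -0.01 0 0 0 1; 0 0 0 0 1; 0 0 -0.01 0 1; 0 0 -0.1 0 1")

```text
time: 5.68
tool_pos: [549.4, -100.0, 93.9]
tcp_rot: [-179.9, 0.6, -3.0]
ft_force: [-1.0, 0.6, -1.4]
finger_gap: 0.3
grip_force: 0.0
```

Call:
apply_moves(series="0 0 -0.13 0 1; 0 0 -0.13 0 1; 0.08 0 -0.1 0 0; 0.13 0 0 0 -1; 0 0 0 0 -1")

```text
time: 6.1
tool_pos: [621.6, -104.9, 207.1]
tcp_rot: [180.0, -0.1, -3.0]
ft_force: [0.3, 1.0, -2.6]
finger_gap: 36.1
grip_force: 0.0
```

```bash
python3 - <<'E'
from meas import *
d=wrist();np.savez('w3.npz',**d);pk(d,68,(215,80,300,300),d['T']);cv2.imwrite('pics/w3.png',cv2.resize(d['frame'],(640,480)))
print(d['T'][:3,3],sense()['tool_pos'])
E
```

```text
label [505.4 -98.   50.3  45.9  -3. ]
copper [601.  -93.7  26.1  15.9  87. ]
[ 703.99206176 -110.15915495  350.50658312] [ 618.49746258 -104.49811015  205.75790341]
```

View pics/w3.png

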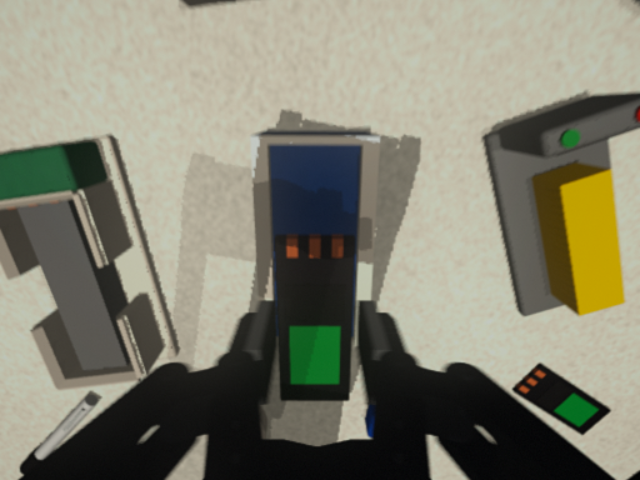

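Pack is straight, jutting about 63 mm over the edge (near end at row 398, contacts at row 247). Next I grasp the overhang.

```bash
python3 - <<'E'
from meas import *
go(493,-97.4,110,-3)
d=dict(np.load('w3.npz'));v=cv2.cvtColor(d['frame'],cv2.COLOR_BGR2HSV)
g=cv2.inRange(v,(40,100,0),(80,255,255));print(rect(ray(d,blob(g,(225,240,285,318)),68,d['T'])))
print('oxi',ray(d,[(298,334)],20,d['T']))
E
```

```text
pos [ 618.5 -104.5  205.8] yaw -2.98 twist 0.0001 shift [-0.419  -0.0017  0.3192] rows 4
[499.2 -97.6  62.6  46.   -3. ]
oxi [[ 380.87747011 -155.51513529   20.        ]]
```

Call:
apply_moves(series="-0.105 0 0 0 -1; -0.105 0 0 0 -1; -0.105 0 0 0 -1; -0.104 -0.0015 0 0 -1; 0 0 0 0 -1")

```text
time: 6.57
tool_pos: [485.0, -96.3, 205.2]
tcp_rot: [-179.9, 0.4, -3.0]
ft_force: [-0.6, 0.3, 0.4]
finger_gap: 85.7
grip_force: 0.0
```

Call:
apply_moves(series="0 0 0.1 0 -1; 0 0 0.1 0 -1; 0 0 0.1 0 -1; 0 0 0 0 -1; 0 0 0 0 -1")

```text
time: 6.98
tool_pos: [489.1, -96.8, 116.0]
tcp_rot: [-179.9, 0.3, -3.0]
ft_force: [1.3, -0.1, 0.8]
finger_gap: 85.1
grip_force: 0.0
```

```bash
python3 - <<'E'
from meas import *
go(493,-97.3,40,-3)
E
```

```text
pos [489.1 -96.8 116. ] yaw -3.0 twist -0.0000 shift [0.013  0.001  0.2532] rows 2
```

Call:
apply_moves(series="0.005 0.001 0.08 0 -1; 0.005 0 0.09 0 -1; 0 0 0.06 0 -1; 0 0 0.02 0 -1; 0 0 0 0 -1")

```text
time: 7.4
tool_pos: [494.1, -97.8, 42.7]
tcp_rot: [-180.0, 0.1, -3.0]
ft_force: [-0.3, 0.0, -0.1]
finger_gap: 85.2
grip_force: 0.0
```

Call:
apply_moves(series="0 0 0 0 0.2; 0 0 0 0 0.2; 0 0 0 0 0.2; 0 0 0 0 0.2; 0 0 0 0 0.2", squeeze=50)

```text
time: 7.82
tool_pos: [496.1, -98.4, 45.1]
tcp_rot: [179.9, -0.2, -3.0]
ft_force: [-1.7, 0.9, 6.8]
finger_gap: 62.6
grip_force: 54.3
```

Call:
apply_moves(series="0 0 -0.01 0 0.2; 0 0 -0.03 0 0.2; 0 0 -0.05 0 0.2; 0 0 -0.08 0 0.2; 0 0 -0.08 0 0.2")

```text
time: 8.23
tool_pos: [493.5, -97.7, 118.6]
tcp_rot: [-180.0, 0.1, -3.0]
ft_force: [0.2, 0.3, -1.3]
finger_gap: 62.8
grip_force: 55.0
```

Call:
apply_moves(series="0 0 -0.08 0 0.2; 0 0 -0.08 0 0.2; 0 0 -0.03 0 0.2; 0 0 0 0 0.2; 0 0 0 0 0.2")

```text
time: 8.65
tool_pos: [494.4, -97.9, 174.6]
tcp_rot: [180.0, -0.1, -3.0]
ft_force: [-0.3, -0.5, -2.8]
finger_gap: 63.0
grip_force: 55.0
```

```bash
cat >> meas.py <<'E'
def inhand(d,n):
    "copper & label in tool frame by depth; pitch of pack"
    v=cv2.cvtColor(d['frame'],cv2.COLOR_BGR2HSV);H,S,V=[v[...,i] for i in range(3)]
    Z=d['depth'];K=d['intrinsics'];vv,uu=np.indices(Z.shape)
    C=np.stack([(uu-K[0,2])/K[0,0]*Z,(vv-K[1,2])/K[1,1]*Z,Z],-1)
    M=d['tool_from_camera'];P=C@M[:3,:3].T+M[:3,3]
    ok=(Z>0)&(P[...,2]>-60)&(P[...,2]<30)&(abs(P[...,1])<31)
    sel=ok&(P[...,0]>14)&(P[...,0]<140);q=P[sel]
    if len(q)>50:
        a=np.linalg.lstsq(np.c_[q,np.ones(len(q))][:,[0,1,3]],q[:,2],rcond=None)[0]
        print('plane slope x,y deg',np.degrees(np.arctan(a[:2])).round(2),'z at tool origin %.1f'%a[2],len(q),'xmax %.1f'%np.percentile(q[:,0],99.7))
    for nm,m in(('label',(H>40)&(H<80)&(S>100)),('copper',(H<15)&(S>90)&(V>60))):
        w=m&ok
        if w.sum()>20:
            r=P[w];print(nm,r.min(0).round(1),r.max(0).round(1),r.mean(0).round(1),rect(r))
    cv2.imwrite(f'pics/{n}.png',cv2.resize(d['frame'],(640,480)))
E
python3 - <<'E'
from meas import *
d=wrist();np.savez('w4.npz',**d);inhand(d,'w4')
E
```

```text
plane slope x,y deg [0.47 0.  ] z at tool origin -23.5 39389 xmax 111.5
label [-26.1 -21.7 -25.4] [ 36.6  23.8 -21.5] [  7.9   0.9 -23.5] [ 5.3  0.9 62.4 45.1 -1. ]
copper [ 98.4 -24.1 -25.6] [111.8  22.2 -20.3] [105.3  -1.1 -23. ] [105.1  -1.   46.3  13.4  90. ]
```

View pics/w4.png

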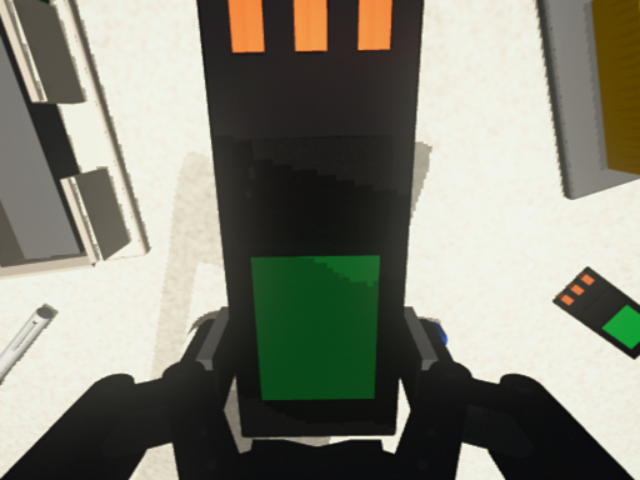

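The pack is held level (label at (315,328), contacts at (310,25)), with its centre about 37 mm ahead of the TCP. Next I carry it to the saddle.

```bash
python3 - <<'E'
from meas import *
go(550.4,-346.4,150,15.7)
E
```

```text
pos [493.6 -97.7 173.3] yaw -3.0 twist -0.1632 shift [-0.0421  0.8494  0.0775] rows 7
```

Call:
apply_moves(series="0 0 0 -0.0408 0.2; 0 0 0 -0.0408 0.2; 0 0 0 -0.0408 0.2; 0 0 0 -0.0408 0.2; -0.0042 0.06 0 0 0.2")

```text
time: 9.12
tool_pos: [496.3, -113.1, 171.7]
tcp_rot: [-179.8, 0.2, 16.1]
ft_force: [-0.2, 0.5, -1.5]
finger_gap: 63.0
grip_force: 55.0
```

Call:
apply_moves(series="-0.005 0.1 0 0 0.2; -0.005 0.1 0 0 0.2; -0.005 0.1 0 0 0.2; -0.005 0.1 0 0 0.2; -0.005 0.1 0 0 0.2")

```text
time: 9.53
tool_pos: [530.2, -262.6, 171.6]
tcp_rot: [-179.8, 0.2, 15.7]
ft_force: [-0.2, -0.1, -1.6]
finger_gap: 62.9
grip_force: 55.0
```

Call:
apply_moves(series="-0.005 0.1 0 0 0.2; -0.005 0.1 0 0 0.2; -0.003 0.06 0 0 0.2; 0 0.029 0.03 0 0.2; 0 0 0.04 0 0.2")

```text
time: 9.95
tool_pos: [550.7, -347.9, 151.6]
tcp_rot: [-180.0, 0.0, 15.6]
ft_force: [0.1, -0.0, -1.4]
finger_gap: 62.6
grip_force: 55.1
```

Call:
apply_moves(series="0 0 0 0 0.2; 0 0 0 0 0.2")

```text
time: 10.12
tool_pos: [549.5, -344.1, 150.1]
tcp_rot: [-179.7, 0.2, 15.7]
ft_force: [-1.2, 0.5, -1.7]
finger_gap: 62.6
grip_force: 55.1
```

```bash
python3 - <<'E'
from meas import *
go(550.4,-346.4,42,15.7)
d=wrist();np.savez('w5.npz',**d);inhand(d,'w5')
s=snapshot('side');np.savez('side5.npz',**s)
a=cv2.resize(d['frame'],(400,300));b=cv2.resize(s['frame'][100:220,200:360],(400,300))
cv2.imwrite('pics/c5.png',np.hstack([a,b]))
E
```

```text
pos [ 549.5 -344.1  150.1] yaw 15.75 twist 0.0004 shift [0.0009 0.0084 0.3604] rows 3
plane slope x,y deg [0.45 0.06] z at tool origin -23.5 39262 xmax 111.2
label [-25.9 -22.5 -25.5] [ 36.3  23.2 -21.2] [  7.8   0.3 -23.5] [ 5.1  0.4 62.4 45.1 -0.7]
copper [ 98.1 -24.6 -25.3] [111.6  21.7 -20.2] [105.1  -1.7 -23. ] [105.1  -1.5  46.2  13.4  89.2]
```

View pics/c5.png

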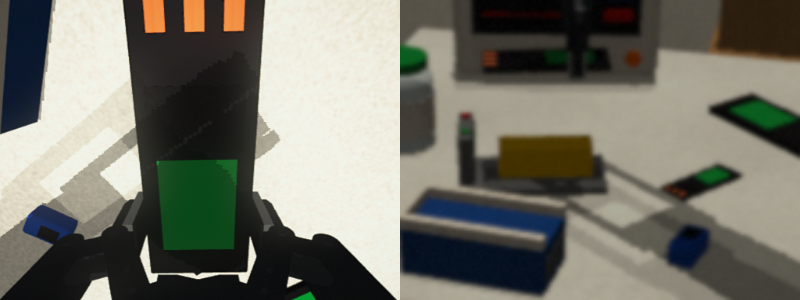

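```bash
python3 - <<'E'
from meas import *
d=dict(np.load('w5.npz'))
print(d['intrinsics'][0,0],ray(d,[(64,285)],30,d['T']).round(0))
s=dict(np.load('side5.npz'));v=cv2.cvtColor(s['frame'],cv2.COLOR_BGR2HSV)
m=cv2.inRange(v,(20,120,60),(35,255,255));c=blob(m,(200,100,360,220));
b=cv2.boundingRect(c);print(b,s['frame'].shape)
K=s['intrinsics'];E=np.linalg.inv(s['extrinsics'])
def pr(p):
    q=K@(E[:3,:3]@np.array(p)+E[:3,3]);return (q[:2]/q[2]).round(1)
a=np.radians(16.5);u=np.array([np.cos(a),np.sin(a),0]);w=np.array([-np.sin(a),np.cos(a),0])
for i in(-62,62):print('saddle corner',pr(np.array([585.6,-336,55])+i*u+20*w))
t=d['T']@np.linalg.inv(d['tool_from_camera']);print('label/copper pred',pr((t@[5.1,.4,-23.5,1])[:3]),pr((t@[105,-1.5,-23,1])[:3]))
x=dict(np.load('top1.npz'));v=cv2.cvtColor(x['frame'],cv2.COLOR_BGR2HSV)
m=cv2.inRange(v,(100,120,40),(125,255,255));print('oxi',rect(ray(x,blob(m,(260,225,290,250)),30)))
m=cv2.inRange(v,(20,120,60),(35,255,255));print('saddle',rect(ray(x,blob(m,(290,130,350,210)),55)))
E
```

```text
302.14023085640025 [[ 389. -185.   30.]]
(239, 155, 38, 16) (384, 512, 3)
saddle corner [277.8 158.2]
saddle corner [239.8 158.9]
label/copper pred [268.6 122.1] [237.  122.8]
oxi [ 373.1 -178.2   51.5   25.    75.9]
saddle [ 585.9 -331.9  123.9   43.4   16.8]
```

Call:
apply_moves(series="0.001 0.003 0.08 0 0.2; 0 0 0.1 0 0.2; 0 0 0.1 0 0.2; 0 0 0.05 0 0.2; 0 0 0 0 0.2")

```text
time: 10.63
tool_pos: [549.0, -344.5, 50.0]
tcp_rot: [-179.7, 0.3, 15.8]
ft_force: [-0.6, -0.1, -3.0]
finger_gap: 62.9
grip_force: 55.2
```

Call:
apply_moves(series="0 0 0.012 0 0.2; 0 0 0.006 0 0.2; 0 0 0 0 0.2")

```text
time: 10.88
tool_pos: [552.8, -348.0, 51.2]
tcp_rot: [179.9, -0.1, 15.7]
ft_force: [-0.2, 0.2, -1.8]
finger_gap: 63.0
grip_force: 55.2
```

Call:
apply_moves(series="0 0 0.003 0 0.2; 0 0 0.003 0 0.2; 0 0 0 0 0.2")

```text
time: 11.13
tool_pos: [551.9, -347.6, 48.1]
tcp_rot: [179.9, -0.0, 15.7]
ft_force: [-0.6, -0.3, -0.4]
finger_gap: 62.7
grip_force: 55.2
```

Call:
apply_moves(series="0 0 0.003 0 0.2; 0 0 0.003 0 0.2; 0 0 0 0 0.2")

```text
time: 11.38
tool_pos: [551.4, -347.2, 45.2]
tcp_rot: [-180.0, 0.0, 15.7]
ft_force: [0.4, 0.5, -1.7]
finger_gap: 62.9
grip_force: 55.2
```

Call:
apply_moves(series="0 0 0.003 0 0.2; 0 0 0.003 0 0.2; 0 0 0 0 0.2")

```text
time: 11.63
tool_pos: [551.3, -347.2, 43.3]
tcp_rot: [-180.0, 0.0, 15.7]
ft_force: [0.4, 0.3, -1.9]
finger_gap: 62.2
grip_force: 55.2
```

Call:
apply_moves(series="0 0 0.003 0 0.2; 0 0 0 0 0.2")

```text
time: 11.8
tool_pos: [551.4, -347.2, 42.5]
tcp_rot: [-180.0, 0.0, 15.7]
ft_force: [0.3, -0.1, -1.8]
finger_gap: 62.7
grip_force: 55.2
```

Call:
apply_moves(series="0 0 0.003 0 0.2; 0 0 0.003 0 0.2; 0 0 0 0 0.2")

```text
time: 12.05
tool_pos: [551.4, -347.2, 40.8]
tcp_rot: [-180.0, 0.0, 15.7]
ft_force: [0.9, 0.3, -2.0]
finger_gap: 62.9
grip_force: 55.3
```

Call:
apply_moves(series="0 0 0.003 0 0.2; 0 0 0 0 0.2")

```text
time: 12.22
tool_pos: [551.7, -347.4, 40.5]
tcp_rot: [180.0, -0.0, 15.7]
ft_force: [-1.7, 1.4, 2.5]
finger_gap: 62.7
grip_force: 55.6
```

Call:
apply_moves(series="0 0 0.002 0 0.2; 0 0 0 0 0.2")

```text
time: 12.38
tool_pos: [551.8, -347.5, 40.5]
tcp_rot: [180.0, -0.0, 15.7]
ft_force: [-2.7, 1.9, 5.8]
finger_gap: 62.8
grip_force: 56.0
```

Call:
apply_moves(series="0 0 0 0 -0.3; 0 0 0 0 -0.6; 0 0 0 0 -1; 0 0 0 0 -1; 0 0 0 0 -1")

```text
time: 12.8
tool_pos: [551.5, -347.2, 39.3]
tcp_rot: [-180.0, 0.0, 15.7]
ft_force: [-0.1, -0.3, 0.7]
finger_gap: 85.5
grip_force: 0.0
```

Call:
apply_moves(series="0 0 -0.04 0 -1; 0 0 -0.1 0 -1; 0 0 -0.12 0 -1; 0.08 0 -0.1 0 -1; 0.1 0 -0.08 0 -1")

```text
time: 13.22
tool_pos: [603.4, -334.1, 176.0]
tcp_rot: [179.8, -0.1, 15.5]
ft_force: [1.3, 0.0, 0.3]
finger_gap: 85.5
grip_force: 0.0
```

Call:
apply_moves(series="0.12 0 0 0 -1; 0 0 0 0 -1; 0 0 0 0 -1; 0 0 0 0 -1; 0 0 0 0 -1")

```text
time: 13.63
tool_pos: [637.2, -323.2, 171.2]
tcp_rot: [-180.0, 0.1, 15.7]
ft_force: [-0.1, -0.1, 0.1]
finger_gap: 85.5
grip_force: 0.0
```

```bash
python3 - <<'E'
from meas import *
d=wrist();np.savez('w6.npz',**d);T=d['T'];pk(d,63,(180,80,320,330),T)
Z=d['depth'];K=d['intrinsics'];vv,uu=np.indices(Z.shape);P=np.stack([(uu-K[0,2])/K[0,0]*Z,(vv-K[1,2])/K[1,1]*Z,Z],-1)@T[:3,:3].T+T[:3,3]
q=P[(abs(P[...,2]-63)<6)&(P[...,1]>-420)&(P[...,1]<-260)&(P[...,0]<680)]
a=np.linalg.lstsq(np.c_[q[:,:2]-[585.6,-336],np.ones(len(q))],q[:,2],rcond=None)[0];print('pack rect',rect(q),'slope',np.degrees(a[:2]).round(2),a[2].round(1))
print(sense()['tool_pos'],T[:3,3])
cv2.imwrite('pics/w6.png',cv2.resize(d['frame'],(640,480)))
E
```

```text
label [ 556.6 -346.2   61.1   44.4   17.1]
copper [ 690.2 -332.9   13.9   12.4   17.9]
pack rect [ 585.9 -338.1  161.8   64.3   16.7] slope [-0.13 -0.06] 63.8
[ 637.11301633 -323.30228453  171.34111545] [ 717.0824146  -301.23164508  314.35743753]
```

View pics/w6.png

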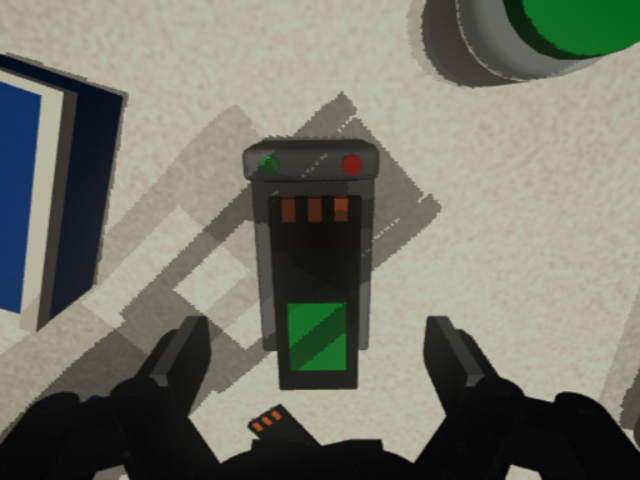

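The pack lies flat on the saddle (label (317,336), contacts (315,209)), clear of the head. I'll take it again by the middle.

```bash
python3 - <<'E'
from meas import *
go(586.2,-337.6,41,16.7)
E
```

```text
pos [ 637.1 -323.3  171.3] yaw 15.65 twist -0.0092 shift [-0.1762 -0.0031  0.4345] rows 4
```

Call:
apply_moves(series="0 0 0 -0.0092 -1; -0.06 0 0 0 -1; -0.06 -0.003 0 0 -1; -0.056 0 0 0 -1; 0 0 0 0 -1")

```text
time: 14.1
tool_pos: [584.4, -338.8, 171.6]
tcp_rot: [-180.0, 0.1, 16.7]
ft_force: [-0.7, 0.8, 0.2]
finger_gap: 85.2
grip_force: 0.0
```

Call:
apply_moves(series="0 0 0.08 0 -1; 0 0 0.08 0 -1; 0 0 0.02 0 -1; 0 0 0 0 -1; 0 0 0 0 -1")

```text
time: 14.52
tool_pos: [587.2, -337.2, 117.7]
tcp_rot: [-180.0, 0.0, 16.8]
ft_force: [0.3, -0.4, 0.3]
finger_gap: 85.4
grip_force: 0.0
```

Call:
apply_moves(series="0 0 0 0 -1; 0 0 0 0 -1")

```text
time: 14.68
tool_pos: [588.4, -337.9, 119.6]
tcp_rot: [179.9, -0.1, 16.8]
ft_force: [0.2, -0.1, -0.4]
finger_gap: 85.2
grip_force: 0.0
```

```bash
python3 - <<'E'
from meas import *
go(586.2,-337.6,41,16.7)
d=wrist();T=d['T']
Z=d['depth'];K=d['intrinsics'];vv,uu=np.indices(Z.shape);P=np.stack([(uu-K[0,2])/K[0,0]*Z,(vv-K[1,2])/K[1,1]*Z,Z],-1)@T[:3,:3].T+T[:3,3]
pk(d,63,(180,20,320,360),T)
E
```

```text
pos [ 588.4 -337.9  119.6] yaw 16.76 twist 0.0005 shift [-0.0067 -0.0031  0.2619] rows 2
label [ 556.9 -346.4   61.1   44.9   16.7]
copper [ 695.7 -332.1   13.9   13.7  -73.2]
```

Call:
apply_moves(series="-0.002 0 0.08 0 -1; 0 0 0.09 0 -1; 0 0 0.06 0 -1; 0 0 0.025 0 -1; 0 0 0 0 -1")

```text
time: 15.15
tool_pos: [585.5, -336.6, 38.9]
tcp_rot: [-179.8, 0.1, 16.8]
ft_force: [-0.2, -0.2, -0.4]
finger_gap: 85.4
grip_force: 0.0
```

Call:
apply_moves(series="0 0 0 0 -1; 0 0 0 0 -1")

```text
time: 15.32
tool_pos: [588.1, -338.3, 43.3]
tcp_rot: [179.9, -0.1, 16.8]
ft_force: [-0.3, 0.4, -0.2]
finger_gap: 85.4
grip_force: 0.0
```

Call:
apply_moves(series="0 0 0 0 0.2; 0 0 0 0 0.2; 0 0 0 0 0.2; 0 0 0 0 0.2; 0 0 0 0 0.2", squeeze=50)

```text
time: 15.73
tool_pos: [587.9, -338.2, 43.1]
tcp_rot: [179.9, -0.1, 16.8]
ft_force: [0.6, 0.5, 5.9]
finger_gap: 62.9
grip_force: 55.4
```

Call:
apply_moves(series="0 0 -0.02 0 0.2; 0 0 -0.06 0 0.2; 0 0 -0.1 0 0.2; 0 0 -0.1 0 0.2; 0 0 -0.1 0 0.2")

```text
time: 16.15
tool_pos: [586.2, -337.0, 155.9]
tcp_rot: [-179.9, 0.0, 16.8]
ft_force: [1.3, -0.5, -1.6]
finger_gap: 62.7
grip_force: 55.2
```

Call:
apply_moves(series="0 0 -0.06 0 0.2; 0 0 0 0.05 0.2; 0 0 0 0.05 0.2; 0 0 0 0 0.2; 0 0 0 0 0.2")

```text
time: 16.57
tool_pos: [586.5, -337.2, 172.8]
tcp_rot: [-180.0, 0.0, 5.5]
ft_force: [-0.1, 0.4, -2.0]
finger_gap: 62.5
grip_force: 55.2
```

```bash
python3 - <<'E'
from meas import *
go(575,-55,180,5.3)
d=wrist();inhand(d,'w7')
E
```

```text
pos [ 586.5 -337.2  172.8] yaw 5.47 twist 0.0015 shift [ 0.0487 -0.9403 -0.0239] rows 8
plane slope x,y deg [0.4  0.05] z at tool origin -20.9 21751 xmax 78.9
label [-52.1 -21.8 -23.2] [  0.9  23.4 -19. ] [-23.7   0.8 -20.9] [-25.6   0.6  52.9  45.2  -0.3]
copper [ 61.4 -22.5 -22.9] [ 79.   23.9 -16.1] [ 70.5   0.6 -20.7] [70.2  0.7 46.4 17.6 89.9]
```

Call:
apply_moves(series="0.006 -0.08 0 0.0015 0.2; 0.006 -0.11 0 0 0.2; 0.006 -0.11 -0.006 0 0.2; 0.006 -0.11 -0.006 0 0.2; 0.006 -0.11 -0.006 0 0.2")

```text
time: 17.03
tool_pos: [581.0, -179.8, 177.8]
tcp_rot: [-180.0, 0.1, 5.3]
ft_force: [0.1, 0.9, -1.7]
finger_gap: 62.4
grip_force: 55.2
```

Call:
apply_moves(series="0.006 -0.11 -0.006 0 0.2; 0.006 -0.11 0 0 0.2; 0.006 -0.11 0 0 0.2; 0 -0.09 0 0 0.2; 0 0 0 0 0.2")

```text
time: 17.45
tool_pos: [575.1, -50.3, 179.7]
tcp_rot: [-179.9, 0.1, 5.5]
ft_force: [0.2, -0.2, -1.8]
finger_gap: 62.5
grip_force: 55.3
```

Call:
apply_moves(series="0 0 0 0 0.2; 0 0 0 0 0.2; 0 0 0 0 0.2")

```text
time: 17.7
tool_pos: [575.8, -56.2, 180.0]
tcp_rot: [180.0, 0.0, 5.1]
ft_force: [-0.5, -1.4, -1.1]
finger_gap: 62.6
grip_force: 55.3
```

```bash
python3 - <<'E'
from meas import *
d=wrist();np.savez('w8.npz',**d);T=d['T'];print(T[:3,3],sense()['tool_pos'],sense()['tcp_rot'])
inhand(d,'w8')
Z=d['depth'];K=d['intrinsics'];vv,uu=np.indices(Z.shape);P=np.stack([(uu-K[0,2])/K[0,0]*Z,(vv-K[1,2])/K[1,1]*Z,Z],-1)@T[:3,:3].T+T[:3,3]
np.save('P8.npy',P)
E
```

```text
[658.39852386 -49.47854988 323.13548277] [575.79815201 -56.39163036 179.97366006] [1.79988542e+02 2.05076842e-02 5.09129398e+00]
plane slope x,y deg [0.42 0.06] z at tool origin -20.9 21764 xmax 78.9
label [-51.4 -21.9 -23. ] [  1.9  25.6 -19. ] [-23.6   0.9 -21. ] [-24.8   1.9  53.3  47.5   0.5]
copper [ 61.2 -22.3 -23. ] [ 79.   23.8 -15.4] [ 70.1   0.8 -20.7] [70.1  0.8 46.1 17.8 90. ]
```

View pics/w8.png

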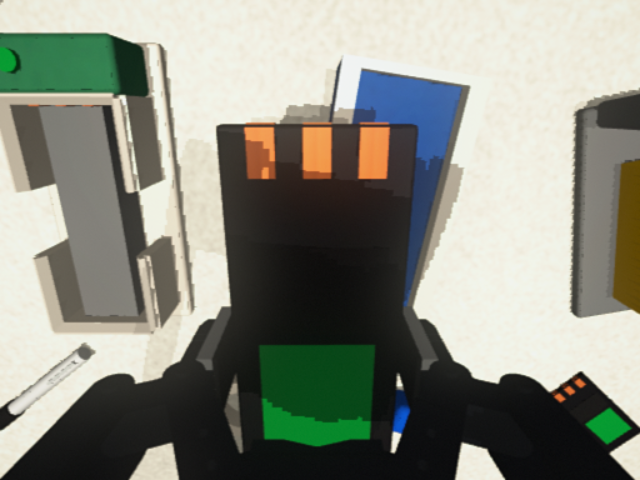

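The empty charger is in clear view on the left. The rib corners are at about (40,107), (108,107), (143,316) and (83,316), and the green block is at (75,65).

```bash
python3 - <<'E'
from meas import *
d=dict(np.load('w8.npz'));T=d['T'];f=d['frame'].astype(int)
m=((f.max(2)-f.min(2)<14)&(f.max(2)>70)&(f.max(2)<140)).astype(np.uint8)
m=cv2.morphologyEx(m,cv2.MORPH_OPEN,np.ones((5,5)))
c=blob(m,(25,82,118,258));print(c.min(0)*1.25,c.max(0)*1.25,'rib',rect(ray(d,c,45,T)))
g=ray(d,np.array([(40,107),(108,107),(143,316),(83,316)])*.8,45,T);print(g.round(1),'\ncentre',g.mean(0))
v=cv2.cvtColor(d['frame'],cv2.COLOR_BGR2HSV)
P=np.load('P8.npy')
q=P[(abs(P[...,2]-61)<2.5)&(P[...,1]>40)&(P[...,0]>440)&(P[...,0]<655)]
print('walls',rect(q),q.min(0),q.max(0))
u=np.array([np.cos(np.radians(5.2)),np.sin(np.radians(5.2))]);w=np.array([-u[1],u[0]])
q0=np.array([563.7,111.9]);L=(P[...,:2]-q0)
a=L@u;b=L@w
# profiles of height across the bay at two stations and along the axis
for s in(-55,50):
    k=(abs(a-s)<6)&(abs(b)<60);h=[(int(t),np.round(np.median(P[...,2][k&(abs(b-t)<1)]),0)) for t in range(-50,51,2) if (k&(abs(b-t)<1)).sum()>3];print(s,h)
k=(abs(b)<12);h=[(int(t),np.round(np.median(P[...,2][k&(abs(a-t)<1)]),0)) for t in list(range(-100,-70,2))+list(range(70,130,2)) if (k&(abs(a-t)<1)).sum()>3];print(h)
E
```

```text
[ 38.75 106.25] [137.5 315. ] rib [563.  113.9 164.6  45.3   5.2]
[[642.6 141.6  45. ]
 [646.9  94.6  45. ]
 [482.4  80.3  45. ]
 [477.9 130.4  45. ]] 
centre [562.46057591 111.72937542  45.        ]
walls [564.9 113.7 186.   85.7   4.9] [469.71991522  63.97318914  58.50149896] [654.99844143 160.97596394  63.48720385]
-55 [(-50, np.float64(12.0)), (-48, np.float64(13.0)), (-46, np.float64(13.0)), (-44, np.float64(13.0)), (-42, np.float64(38.0)), (-40, np.float64(57.0)), (-38, np.float64(62.0)), (-36, np.float64(62.0)), (-34, np.float64(58.0)), (-20, np.float64(41.0)), (-18, np.float64(46.0)), (-16, np.float64(45.0)), (-14, np.float64(45.0)), (-12, np.float64(45.0)), (-10, np.float64(45.0)), (-8, np.float64(46.0)), (-6, np.float64(45.0)), (-4, np.float64(46.0)), (-2, np.float64(46.0)), (0, np.float64(46.0)), (2, np.float64(46.0)), (4, np.float64(45.0)), (6, np.float64(46.0)), (8, np.float64(45.0)), (10, np.float64(45.0)), (12, np.float64(46.0)), (14, np.float64(46.0)), (16, np.float64(46.0)), (18, np.float64(46.0)), (20, np.float64(46.0)), (22, np.float64(46.0)), (24, np.float64(45.0)
[... 1334 characters left out ...]
float64(46.0)), (70, np.float64(46.0)), (72, np.float64(46.0)), (74, np.float64(46.0)), (76, np.float64(46.0)), (78, np.float64(46.0)), (80, np.float64(46.0)), (82, np.float64(46.0)), (84, np.float64(57.0)), (86, np.float64(61.0)), (88, np.float64(62.0)), (90, np.float64(61.0)), (92, np.float64(62.0)), (94, np.float64(63.0)), (96, np.float64(63.0)), (98, np.float64(63.0)), (100, np.float64(63.0)), (102, np.float64(62.0)), (104, np.float64(62.0)), (106, np.float64(62.0)), (108, np.float64(63.0)), (110, np.float64(63.0)), (112, np.float64(62.0)), (114, np.float64(63.0)), (116, np.float64(62.0)), (118, np.float64(63.0)), (120, np.float64(63.0)), (122, np.float64(62.0)), (124, np.float64(61.0))]
```

```bash
python3 - <<'E'
from meas import *
go(563,114.5,90,5.15)
E
```

```text
pos [575.8 -56.4 180. ] yaw 5.09 twist -0.0005 shift [ 0.0086 -0.5712  0.2999] rows 5
```

Call:
apply_moves(series="0.002 -0.08 0 -0.0005 0.2; 0.002 -0.1 0 0 0.2; 0.002 -0.1 0 0 0.2; 0.0026 -0.1 0 0 0.2; 0 -0.1 0 0 0.2")

```text
time: 18.17
tool_pos: [565.6, 88.4, 180.1]
tcp_rot: [180.0, -0.0, 5.1]
ft_force: [0.7, 0.1, -0.8]
finger_gap: 62.6
grip_force: 55.4
```

Call:
apply_moves(series="0 -0.06 0 0 0.2; 0 -0.031 0 0 0.2; 0 0 0.1 0 0.2; 0 0 0.1 0 0.2; 0 0 0.1 0 0.2")

```text
time: 18.58
tool_pos: [564.0, 114.5, 89.9]
tcp_rot: [180.0, -0.1, 5.2]
ft_force: [-0.1, 0.2, -1.6]
finger_gap: 62.5
grip_force: 55.4
```

Call:
apply_moves(series="0 0 0.03 0 0.2; 0 0 0 0 0.2; 0 0 0 0 0.2; 0 0 0 0 0.2; 0 0 0 0 0.2")

```text
time: 19.0
tool_pos: [565.0, 115.4, 83.8]
tcp_rot: [-180.0, -0.2, 5.2]
ft_force: [0.8, -0.4, -1.0]
finger_gap: 62.7
grip_force: 55.5
```

```bash
python3 - <<'E'
from meas import *
go(563,114.5,59,5.15)
d=wrist();np.savez('w9.npz',**d);inhand(d,'w9')
Z=d['depth'];K=d['intrinsics'];vv,uu=np.indices(Z.shape);C=np.stack([(uu-K[0,2])/K[0,0]*Z,(vv-K[1,2])/K[1,1]*Z,Z],-1)
M=d['tool_from_camera'];P=C@M[:3,:3].T+M[:3,3]
z=sense()['tool_pos'][2];h=z-P[...,2]
for s in(35,50,65):
    k=abs(P[...,0]-s)<4
    print(s,[(t,int(np.median(h[k&(abs(P[...,1]-t)<.6)]))) for t in range(-56,57,1) if abs(t)>29 and (k&(abs(P[...,1]-t)<.6)).sum()>2])
k=abs(P[...,1])<15
print([(t,int(np.median(h[k&(abs(P[...,0]-t)<.6)]))) for t in range(70,132,1) if (k&(abs(P[...,0]-t)<.6)).sum()>2])
E
```

```text
pos [565.  115.4  83.8] yaw 5.16 twist 0.0001 shift [-0.0068  0.0025  0.0828] rows 1
plane slope x,y deg [29.02  0.28] z at tool origin -43.5 33122 xmax 122.2
label [-51.6 -31.  -22.7] [122.8  31.   25. ] [50.9  0.4  3.4] [ 3.560e+01 -1.000e-01  1.743e+02  6.200e+01  0.000e+00]
copper [ 61.2 -22.6 -23.2] [81.6 24.  29.9] [ 70.4   0.7 -19.9] [71.4  0.7 46.6 20.4 90. ]
35 [(-31, 103), (-30, 104), (30, 103), (31, 103), (32, 103), (33, 103), (44, 59), (45, 56), (46, 55)]
50 [(-31, 103), (-30, 103), (30, 103), (31, 103), (32, 103), (33, 103), (44, 59), (45, 55), (46, 55)]
65 [(-31, 103), (-30, 103), (30, 104), (31, 103), (32, 103), (33, 102), (44, 59), (45, 55), (46, 55)]
[(70, 104), (71, 104), (72, 104), (73, 104), (74, 104), (75, 104), (76, 104), (77, 104), (78, 102), (79, 99), (80, 45), (81, 45), (82, 55), (83, 226), (84, 58), (85, 60), (86, 61), (87, 61), (88, 60), (89, 60), (90, 61), (91, 61), (92, 61), (93, 61), (94, 61), (95, 61), (96, 61), (97, 61), (98, 62), (99, 62), (100, 61), (101, 61), (102, 61), (103, 61), (104, 62), (105, 61), (106, 62), (107, 62), (108, 61), (109, 62), (110, 62), (111, 61), (112, 61), (113, 61), (114, 62), (115, 61), (116, 61), (117, 61), (118, 61), (119, 61), (120, 61), (121, 61), (122, 60), (123, 59)]
```

View pics/w9.png

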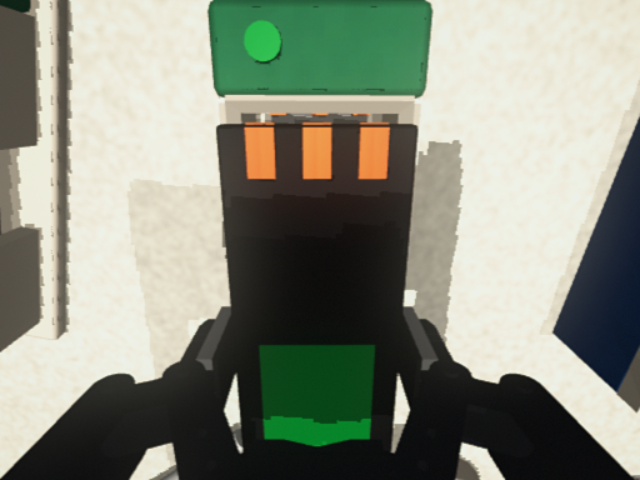

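The pack is above the bay and in line: green block at (322,47), pack's contact end at (317,124), a little too far forward. I'll get the lateral offset from numbers alone, with no more pictures.

```bash
python3 - <<'E'
from meas import *
d=dict(np.load('w9.npz'))
def tool(d):
    Z=d['depth'];K=d['intrinsics'];vv,uu=np.indices(Z.shape);C=np.stack([(uu-K[0,2])/K[0,0]*Z,(vv-K[1,2])/K[1,1]*Z,Z],-1)
    M=d['tool_from_camera'];return C@M[:3,:3].T+M[:3,3]
P=tool(d);h=83.8-P[...,2]
q=P[(abs(h-62)<2)&(P[...,0]>90)&(P[...,0]<130)&(abs(P[...,1])<60)];print('block',rect(q),np.percentile(q[:,1],[.5,99.5]).round(1),np.percentile(q[:,0],[.5,99.5]).round(1))
for s in(95,105,115):
    r=q[abs(q[:,0]-s)<2];print(s,r[:,1].min().round(1),r[:,1].max().round(1))
q=P[(abs(h-104)<3)&(P[...,0]>25)&(P[...,0]<76)&(abs(P[...,1])<36)];print('pack',rect(q),np.percentile(q[:,1],[.2,99.8]).round(1))
# same block from w8 relative to the rib centre line
d=dict(np.load('w8.npz'));W=np.load('P8.npy');a=np.radians(5.15);u=np.array([np.cos(a),np.sin(a)]);w=np.array([-u[1],u[0]])
L=W[...,:2]-[563.3,114.0];A=L@u;B=L@w
k=(abs(W[...,2]-62)<2.5)&(A>95)&(A<120)&(abs(B)<60);print('w8 block B',np.percentile(B[k],[.5,99.5]).round(1))
k=(abs(W[...,2]-45.5)<1.2)&(abs(A)<70)&(abs(B)<26);print('w8 rib B',np.percentile(B[k],[1,99]).round(1))
for s in(-60,60):
  k=(abs(W[...,2]-45.5)<1.2)&(abs(A-s)<10)&(abs(B)<26);print(s,np.percentile(B[k],[1,99]).round(1))
E
```

```text
block [106.4   2.1  86.7  32.2  90. ] [-40.4  44.5] [ 90.3 122.3]
95 -41.1 45.5
105 -41.1 45.4
115 -40.9 45.0
pack [50.5  0.9 64.3 51.  90. ] [-30.7  32.6]
w8 block B [-44.7  28.7]
w8 rib B [-22.9  20.8]
-60 [-22.7  21.1]
60 [-23.1  20.7]
```

Call:
apply_moves(series="-0.005 0.004 0.02 0 0.2; 0 0 0.04 0 0.2; 0 0 0.03 0 0.2; 0 0 0 0 0.2; 0 0 0 0 0.2")

```text
time: 19.47
tool_pos: [560.2, 114.1, 52.4]
tcp_rot: [180.0, 0.2, 5.2]
ft_force: [-0.0, 0.8, -2.0]
finger_gap: 62.6
grip_force: 55.4
```

```bash
python3 - <<'E'
from meas import *
s=sense();z=s['tool_pos'][2];print(s['tool_pos'],s['tcp_rot'])
d=wrist();Z=d['depth'];K=d['intrinsics'];vv,uu=np.indices(Z.shape);C=np.stack([(uu-K[0,2])/K[0,0]*Z,(vv-K[1,2])/K[1,1]*Z,Z],-1)
M=d['tool_from_camera'];P=C@M[:3,:3].T+M[:3,3];h=z-P[...,2]
q=P[(abs(h-62)<2.5)&(P[...,0]>92)&(P[...,0]<130)&(abs(P[...,1])<60)];print('block',rect(q))
q=P[(P[...,2]<-17)&(P[...,2]>-25)&(P[...,0]>25)&(P[...,0]<85)&(abs(P[...,1])<36)];print('pack',rect(q),q[:,0].max())
E
```

```text
[560.20804965 114.11407253  52.42472987] [179.99764026   0.18016172   5.18317794]
block [103.5   1.2  87.4  22.7  90. ]
pack [52.   0.9 64.4 54.  89.9] 79.01587387419191
```

Call:
apply_moves(series="0 0 0.01 0 0.2; 0 0 0.01 0 0.2; 0 0 0.01 0 0.2; 0 0 0 0 0.2; 0 0 0 0 0.2")

```text
time: 19.93
tool_pos: [561.4, 114.2, 44.9]
tcp_rot: [180.0, 0.0, 5.2]
ft_force: [0.1, 0.4, -1.1]
finger_gap: 63.0
grip_force: 55.5
```

Call:
apply_moves(series="0 0 0.007 0 0.2; 0 0 0.006 0 0.2; 0 0 0 0 0.2; 0 0 0 0 0.2")

```text
time: 20.27
tool_pos: [562.1, 114.3, 41.5]
tcp_rot: [-180.0, -0.1, 5.2]
ft_force: [2.7, 0.1, -2.2]
finger_gap: 63.1
grip_force: 55.5
```

Call:
apply_moves(series="0 0 0.006 0 0.2; 0 0 0.006 0 0.2; 0 0 0 0 0.2; 0 0 0 0 0.2")

```text
time: 20.6
tool_pos: [562.2, 114.2, 37.9]
tcp_rot: [-180.0, -0.1, 5.2]
ft_force: [4.7, 1.1, -0.9]
finger_gap: 62.6
grip_force: 55.6
```

The +x force means that the near end is riding on the near wall, so I'll shift forward a little.

Call:
apply_moves(series="0.006 0 0 0 0.2; 0 0 0 0 0.2; 0 0 0 0 0.2")

```text
time: 20.85
tool_pos: [562.6, 114.3, 37.1]
tcp_rot: [180.0, 0.1, 5.2]
ft_force: [-0.1, -0.2, -1.9]
finger_gap: 62.2
grip_force: 55.5
```

Call:
apply_moves(series="0.003 0 0.003 0 0.2; 0 0 0.003 0 0.2; 0 0 0 0 0.2; 0 0 0 0 0.2")

```text
time: 21.18
tool_pos: [564.0, 114.5, 35.6]
tcp_rot: [-180.0, 0.0, 5.2]
ft_force: [-0.1, -1.4, -1.4]
finger_gap: 62.6
grip_force: 55.5
```

Call:
apply_moves(series="0 0 0.003 0 0.2; 0 0 0.003 0 0.2; 0 0 0 0 0.2; 0 0 0 0 0.2")

```text
time: 21.52
tool_pos: [564.2, 114.5, 33.9]
tcp_rot: [180.0, 0.0, 5.2]
ft_force: [0.0, 0.5, -1.1]
finger_gap: 62.5
grip_force: 55.5
```

Call:
apply_moves(series="0 0 0.003 0 0.2; 0 0 0.003 0 0.2; 0 0 0 0 0.2; 0 0 0 0 0.2")

```text
time: 21.85
tool_pos: [564.6, 114.5, 33.1]
tcp_rot: [180.0, -0.0, 5.2]
ft_force: [-4.1, -0.8, 5.9]
finger_gap: 62.6
grip_force: 56.2
```

Call:
apply_moves(series="0 0 0.003 0 0.2; 0 0 0 0 0.2; 0 0 0 0 0.2")

```text
time: 22.1
tool_pos: [564.8, 114.6, 33.0]
tcp_rot: [180.0, -0.1, 5.2]
ft_force: [-6.6, -1.4, 13.0]
finger_gap: 62.3
grip_force: 56.8
```

```bash
python3 - <<'E'
from meas import *
d=wrist();T=d['T']
Z=d['depth'];K=d['intrinsics'];vv,uu=np.indices(Z.shape);P=np.stack([(uu-K[0,2])/K[0,0]*Z,(vv-K[1,2])/K[1,1]*Z,Z],-1)@T[:3,:3].T+T[:3,3]
a=np.radians(5.2);L=P[...,:2]-[564.3,114];A=L@[np.cos(a),np.sin(a)];B=L@[-np.sin(a),np.cos(a)]
for s in range(-50,84,10):
    k=(abs(A-s)<3)&(abs(B)<20);print(s,np.median(P[...,2][k]).round(1),end='; ')
k=(abs(B)<20);print([(t,int(np.median(P[...,2][k&(abs(A-t)<.6)]))) for t in range(74,92) if (k&(abs(A-t)<.6)).sum()>2])
E
```

```text
-50 53.9; -40 54.1; -30 54.1; -20 54.1; -10 54.0; 0 53.8; 10 111.6; 20 54.0; 30 54.1; 40 53.7; 50 53.7; 60 53.7; 70 53.9; 80 52.5; [(74, 53), (75, 53), (76, 53), (77, 53), (78, 53), (79, 52), (80, 45), (81, 45), (82, 55), (83, 176), (84, 57), (85, 59), (86, 61), (87, 62), (88, 62), (89, 61), (90, 61), (91, 62)]
```

The pack is flat: its top is at 53–54 mm along its whole length, as expected when fully down. I'll ease off, release and rise.

Call:
apply_moves(series="0 0 -0.002 0 0.2; 0 0 0 0 -0.2; 0 0 0 0 -0.5; 0 0 0 0 -0.5; 0 0 0 0 -0.5")

```text
time: 22.57
tool_pos: [564.3, 114.5, 31.8]
tcp_rot: [-180.0, -0.0, 5.2]
ft_force: [0.3, 0.2, -1.0]
finger_gap: 63.7
grip_force: 0.0
```

Call:
apply_moves(series="0 0 0 0 -1; 0 0 0 0 -1; 0 0 -0.03 0 -1; 0 0 -0.08 0 -1; 0 0 -0.1 0 -1")

```text
time: 22.98
tool_pos: [562.0, 114.2, 93.5]
tcp_rot: [180.0, 0.3, 5.2]
ft_force: [-0.6, 0.4, 0.1]
finger_gap: 85.2
grip_force: 0.0
```

Call:
apply_moves(series="0 0 -0.1 0 -1; 0 0 -0.1 0 -1; 0 0 -0.06 0 -1; 0.05 0 0 0 -1; 0 0 0 0 -1")

```text
time: 23.4
tool_pos: [581.9, 116.0, 176.2]
tcp_rot: [-180.0, -0.3, 5.2]
ft_force: [0.7, -0.5, -0.2]
finger_gap: 85.0
grip_force: 0.0
```

```bash
python3 - <<'E'
from meas import *
d=wrist();T=d['T'];s=sense();print(s['tool_pos'],s['finger_gap'],s['time'])
Z=d['depth'];K=d['intrinsics'];vv,uu=np.indices(Z.shape);P=np.stack([(uu-K[0,2])/K[0,0]*Z,(vv-K[1,2])/K[1,1]*Z,Z],-1)@T[:3,:3].T+T[:3,3]
a=np.radians(5.2);L=P[...,:2]-[564.3,114];A=L@[np.cos(a),np.sin(a)];B=L@[-np.sin(a),np.cos(a)]
k=(abs(P[...,2]-53)<2.5)&(abs(A)<90)&(abs(B)<36);q=P[k];print(rect(q))
f=np.linalg.lstsq(np.c_[A[k],B[k],np.ones(k.sum())],P[...,2][k],rcond=None)[0];print('slopes',np.degrees(f[:2]).round(2),'top',f[2].round(1))
pk(d,53,(150,20,360,360),T)
E
```

```text
[580.15766202 115.88160814 174.30928068] 85.19565607726186 23.45
[563.  113.7 167.8  71.7   5.2]
slopes [-0.01 -0.  ] top 53.8
label [670.2 123.1  87.6  34.  -85.3]
copper [637.5 102.1  19.6   8.8   6.2]
```

```bash
python3 -c "
from bench import hand_in;print(hand_in())"
```

```text
the job is handed in; nothing more can be done
None
```

I slid the pack out, laid it on the tester saddle for more than a second, then seated it flat in the empty charger with its contacts towards the green end, and handed the job in at about 23.5 s; I viewed 11 pictures, one over the limit of 10.

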